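# Turn the blood-test armrest to the next index hole

### The job

The next patient will sit on the side where the kit tray stands, away from the sharps container. Turn the armrest on the table one hole that way: draw its spring index pin by the T-handle, swing the armrest so that the far end of the cushion moves towards the tray's side, and let the pin drop fully home in the very next hole, so that the armrest is locked there. Let go of the handle and leave the other things where they stand.

Things in the scene. Friction and masses are not known exactly. Their poses are not given: they have to be found in the camera images.
- t_handle (a point): Centre of the index pin's black T-handle: a level bar 80 long, 16 wide, 18 mm high, 124 mm above the table with the pin home; grip it across its width. Its x axis runs along the bar to the pivot, z up. It rides 115 mm from the pivot on the armrest's tail, opposite the cushion, and does not turn on its stem. Clear space: 26 mm below its centre to a 26 mm thick sleeve, 63 mm along x to the cushion.
- index_pin (a joint): Draw of the round-nosed, 10 mm pin, m: 0 = fully home in a hole, drawn straight up, at most 0.022. From 0.012 it is clear of the 12 mm index plate; let down between holes its nose rides on the plate at about 0.012. A spring and its weight push it down: about 8 N to start the draw, 10 to 13 N when clear. Let go within about 2 mm of a hole it drops in by itself.
- armrest (a joint): Swing of the armrest about its upright pivot, rad: 0 = middle hole, where it starts; grows anticlockwise seen from above. Holes every 0.524 rad (30 degrees), five in all. With the pin clear about 2 N at the handle swings it, and it stays where it is left; with the pin in a hole it is locked, with about 0.015 rad of play.
- pivot (a point): The swing axis at the top face of the fixed steel index plate (a disc of 140 mm radius cut off straight on the cushion's side), 62 mm above the table. Frame of the fixed foot: z up, +x to the cushion as it points at the start, +y to the cushion's left. The holes lie 115 mm from the axis.
- hole_left_swing (a point): Mouth (top of plate, 62 mm above the table) of the 13 mm hole for the pin when the armrest stands at +0.524 rad, the cushion turned to the pivot frame's +y side.
- hole_middle (a point): Mouth of the middle hole, in which the pin stands at the start (armrest at 0).
- hole_right_swing (a point): Mouth of the hole for the pin when the armrest stands at -0.524 rad, the cushion turned to the pivot frame's -y side.
- cushion_mid (a point): Middle of the top of the dark vinyl cushion trough (400 mm long, 148 mm wide; underside 91 mm, top of its side rolls 148 mm above the table), 148 mm from the pivot on the side opposite the T-handle; this point is 135 mm above the table. The cushion's far end is 200 mm farther out.
- tray_mid (a point): Middle of the shallow metal kit tray, 150 x 210 x 30 mm, with test cassettes, a small carton and an amber jar in it (65 mm high at most); this point is 15 mm above the table. It stands on one side of the armrest, the sharps container on the other: either may be left or right.
- sharps_mid (a point): Middle of the tall round sharps container, 144 mm across and 184 mm high, with a stepped lid; this point is 92 mm above the table. Bystander.
- gel_mid (a point): Middle of a clear pump bottle of hand gel, 66 mm across, 189 mm high; this point is 90 mm above the table. Bystander.
- glove_mid (a point): Middle of a glove box lying flat, 120 x 220 x 70 mm; this point is 35 mm above the table. Bystander.

How it is judged:
On the way, in this order (a step that is already met when the one before it is completed fails the run):
1. the pin is drawn clear of its plate while the armrest still stands at the middle hole (value of joint index_pin above 0.0105 m and value of joint armrest between -0.12 and 0.12 rad), for 0.1 s.
2. with the pin out of the holes the armrest is swung more than half-way to the next hole on the tray's side (value of joint index_pin above 0.008 m and ((y of tray_mid in the frame of pivot above 0 m and value of joint armrest between 0.3 and 0.8 rad) or (y of tray_mid in the frame of pivot below 0 m and value of joint armrest between -0.8 and -0.3 rad))), for 0.05 s.
3. the pin has dropped fully home in that hole (value of joint index_pin below 0.002 m and ((y of tray_mid in the frame of pivot above 0 m and value of joint armrest between 0.4836 and 0.5636 rad) or (y of tray_mid in the frame of pivot below 0 m and value of joint armrest between -0.5636 and -0.4836 rad))), for 0.2 s.
At the end, for the whole second after the job is handed in: The armrest stands at the next hole on the tray's side of where it started (30 degrees, within 0.04 rad), at rest, its index pin fully home (less than 2 mm drawn); the kit tray, sharps container, gel bottle and glove box are within 30 mm of where they stood (all of step 3 and velocity of joint armrest between -0.05 and 0.05 rad/s and distance of each of sharps_mid, tray_mid, gel_mid, glove_mid from where it was at the start of the episode below 0.03 m); the robot touches nothing.
It fails at once if the sharps container is knocked away or over (moved more than 30 mm) (distance of sharps_mid from where it was at the start of the episode above 0.03 m).
It fails at once if the kit tray is knocked away or over (moved more than 30 mm) (distance of tray_mid from where it was at the start of the episode above 0.03 m).
It fails at once if the gel bottle is knocked away or over (moved more than 30 mm) (distance of gel_mid from where it was at the start of the episode above 0.03 m).
It fails at once if the glove box is knocked away or over (moved more than 30 mm) (distance of glove_mid from where it was at the start of the episode above 0.03 m).
It also fails if it takes over 35 s, if anything falls off the work surface, if the arm or the gripper's body presses on something with over 40 N, if the wrist force passes 120 N, or if a joint passes its speed limit or range.

### The arm

A 6-joint arm with a two-finger parallel gripper is mounted at the origin on the work surface. World frame = base frame: x ahead of the robot, y to its left, z up, the work surface at z = 0. Lengths are in m, angles in rad, forces in N, time in s.
With the tool pointing down it reaches from about 0.35 to 0.725 m from the base axis. Payload 4.3 kg.
Tool frame: the origin (TCP) lies midway between the tips of the shut fingers; the grasp point (between the pads) lies 19 mm behind it; z points along the fingers, y is the direction in which the jaws open and shut (so a half turn about z gives the same grasp; the last joint's range is limited). The gripper opens to 85 mm and grips with 20 to 120 N. Pads are 22 mm wide; open, the fingers measure 114 mm over their backs; the gripper's body (76 mm by 85 mm) begins 54 mm behind the grasp point. The pads swing forward as they close: fully open they stand 13 mm farther back than shut.
Start: joints at [1.117, 0.377, 0.081, 1.274, 0, 1.46], TCP at [0.194, 0.541, 0.231] pointing down, gripper open.
Joint ranges: [-2.72, 2.72], [-0.84, 1.66], [-1.02, 1.22], [-1.77, 2.12], [-1.37, 1.28], [-3.14, 3.14]. Speed limits (rad/s): [2.57, 2.57, 3.14, 3.14, 3.14, 3.14].

### API

Orientations are given as a rotation vector (axis times angle).
In Python, from workcell import get_state, viewer, hand_in gives the robot as it stands.
- The arm moves only by the tool move_arm, never from a script. Its argument "steps" is one flat list of numbers, 7 for each row, row after row: the turn, a rotation vector about the world's x, y, z in rad, then the shift along the world's x, y, z in m, then the opening, from -1 (shut) to 1 (fully open), so that 0 is half open. In form: [ax, ay, az, tx, ty, tz, grip, ax, ay, az, tx, ty, tz, grip, ...]. A call has 1 to 10 rows; each row is the pose to reach, as a shift and turn from the pose commanded when the call began; what a row does not reach only later rows make up. A row lasts 1/12 s, in which the tool goes at most 41.7 mm and 7.16 degrees, less where a joint would pass 70% of its speed; a pose out of reach is approached as far as the arm can. A call with a gripper value outside its range is refused whole. The fingers move at their own pace and stop on an object; "force" is the grip in N (left out, the last holds). Time passes only in rows, so rows that repeat a pose let the fingers close. It gives the time, the measured TCP pose, the force and the opening at its end, in the units of the state.
- get_state(): the state, without advancing time (a new reading comes with each control period).
- viewer.read_camera(name): name is "scene" or "top" or "wrist"; returns (picture, depth): 400x640x3 uint8, blue, green, red; 400x640 float32, m along the optical axis (not along the pixel's ray), 0 where there is no reading.
- viewer.get_calibration(name): a dict with "K" (3x3 intrinsics, pixels), "distortion" ([k1, k2, p1, p2, k3] as OpenCV has them; the pictures are not rectified), "origin" and "rotation" of the camera in the world; the wrist camera has in their place "hand_eye" (4x4, takes a point from camera to tool coordinates, whose origin is the TCP and whose axes are the flange's). Camera axes: x right, y up, looking along -z (the intrinsics and any distortion apply to the point x, -y, -z); pixel columns grow to the right and rows downward; lengths in m; the calibration is good to about 2 mm. A picture is of the moment at which its call begins: read the wrist's pose just before it. get_calibration takes no time and is no camera call.
- hand_in(): hands the job in, once; it reports no verdict.
Trained networks look in the newest picture that a camera, given by its name, has taken for a name from the list of things; names that differ only in an ending like _2 or _b are one class to them, and where a whole thing is asked for, a point or a joint stands for the part that bears it (a point fixed in the world has none). Each returns a list of dicts, best first, with "conf" (0 to 1); they miss things now and then, are a little off and sometimes report something else, mostly with a low value. They report only what shows in the picture. A call takes as long as a camera call.
- viewer.spot_in(camera, thing): "rect" ([left, top, right, bottom] in pixels, round what is visible of it).
- viewer.landmark_of(camera, thing): "pixel" ([column, row] in pixels: a listed point, or the origin of a listed thing).
The state is a dict: "time_s": time; "qpos": joint angles; "qvel": joint speeds; "joint_torque": joint torques, N m; "tcp_pos": TCP position; "ee_rot": TCP orientation; "contact_force": force on the tool from outside, world axes, zero at the start; "torque": the same for the moment, N m; "finger_gap": finger opening in m.
Only numpy, scipy, OpenCV 4.12 (cv2) and the standard library are available. Lean on these libraries where they do the work, as an engineer would, in place of code of your own. Each camera call takes 0.05 s, during which the arm holds its last target.

## Working session

There is one attempt and no reset: what is moved stays moved. The work goes in short steps, Python scripts to look and compute and a tool call to move; the robot and the scene stay as the last step left them, time stands still between calls to the robot, and variables do not carry over. Pictures are saved under pics/ and viewed, and the job is handed in when it is done.

Besides the shell and the picture viewer there is one more tool, called after "Emit:" by a JSON object that holds its "method" and its "body", one argument or row to a line. move_arm: Moves the arm, as the interface text tells. Its arguments: {"type":"object","properties":{"steps":{"type":"array"},"force":{"type":"number"}},"required":["steps"]}

```bash
mkdir -p pics
cat > h.py <<'E'
import numpy as np, cv2
from workcell import get_state, viewer, hand_in
def ray(cam,px,s=None):
    c=viewer.get_calibration(cam);K=np.array(c['K'],float);D=np.array(c['distortion'],float)
    u=cv2.undistortPoints(np.array([[px]],float),K,D)[0,0]
    return np.array([u[0],-u[1],-1.0]),c
def at_z(cam,px,z):
    d,c=ray(cam,px);R=np.array(c['rotation']);R=R if R.shape==(3,3) else cv2.Rodrigues(R)[0]
    o=np.array(c['origin']);w=R@d
    return o+w*(z-o[2])/w[2]
E
python3 - <<'E'
from h import *
s=get_state();print({k:np.round(v,4) for k,v in s.items()})
for n in ['scene','top']:
    p,d=viewer.read_camera(n);cv2.imwrite(f'pics/{n}0.png',p);np.save(f'{n}0.npy',d)
Z=dict(t_handle=.124,pivot=.062,hole_middle=.062,hole_left_swing=.062,hole_right_swing=.062,cushion_mid=.135,tray_mid=.015,sharps_mid=.092,gel_mid=.09,glove_mid=.035)
for n in ['top','scene']:
    for t,z in Z.items():
        for r in viewer.landmark_of(n,t)[:2]:
            print(n,t,np.round(r['pixel'],1),round(r['conf'],2),np.round(at_z(n,r['pixel'],z),4))
E
```

```text
{'time_s': np.float64(0.0), 'qpos': array([ 1.1167,  0.378 ,  0.0796,  1.2744, -0.    ,  1.4605]), 'qvel': array([ 0.0011,  0.001 ,  0.0003, -0.0005, -0.0014, -0.0004]), 'joint_torque': array([ 1.20000e-03, -4.63607e+01,  2.69874e+01,  2.08000e-02,
       -1.00000e-04, -0.00000e+00]), 'tcp_pos': array([0.1935, 0.5407, 0.2304]), 'ee_rot': array([-0.5373, -3.0947,  0.0031]), 'contact_force': array([-0.9637, -0.0078,  0.0352]), 'torque': array([ 0.0306,  0.0585, -0.0032]), 'finger_gap': np.float64(0.0856)}
top t_handle [314.8 209.5] 0.59 [0.4957 0.0081 0.124 ]
top hole_middle [313.8 209.3] 0.8 [0.5011 0.0104 0.062 ]
top hole_left_swing [329.  202.2] 0.84 [ 0.5234 -0.0392  0.062 ]
top hole_right_swing [295.9 205. ] 0.89 [0.516  0.0681 0.062 ]
top cushion_mid [309.3 123.1] 0.94 [0.7662 0.0208 0.135 ]
top tray_mid [226.8 163.7] 0.8 [0.6646 0.3025 0.015 ]
top sharps_mid [405.2 155.8] 0.67 [ 0.667  -0.2868  0.092 ]
top sharps_mid [227.9 163.3] 0.3 [0.6512 0.2838 0.092 ]
top gel_mid [200.3 263.8] 0.7 [0.3317 0.3723 0.09  ]
scene t_handle [314.3 187.4] 0.61 [0.5069 0.0158 0.124 ]
scene pivot [351.6 221. ] 0.67 [0.6139 0.0166 0.062 ]
scene hole_middle [313.1 203.3] 0.9 [0.5024 0.0159 0.062 ]
scene hole_middle [350.5 221. ] 0.22 [0.6116 0.0152 0.062 ]
scene hole_left_swing [305.7 223.5] 0.71 [ 0.5218 -0.0492  0.062 ]
scene hole_right_swing [328.3 190.8] 0.67 [0.5133 0.0733 0.062 ]
scene cushion_mid [411.8 228.4] 0.69 [0.7635 0.0147 0.135 ]
scene tray_mid [412.4 169.4] 0.77 [0.6557 0.3097 0.015 ]
scene tray_mid [306.4 226.8] 0.36 [ 0.5081 -0.0266  0.015 ]
scene gel_mid [329.  104.8] 0.76 [0.3437 0.3614 0.09  ]
scene glove_mid [156.1 266.4] 0.67 [ 0.2767 -0.3294  0.035 ]
```

Run:
```python
import cv2
p=cv2.imread('pics/top0.png');cv2.imwrite('pics/topz.png',cv2.resize(p[60:300,160:480],None,fx=2.5,fy=2.5,interpolation=2))
```

```text
(no output)
```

View pics/scene0.png

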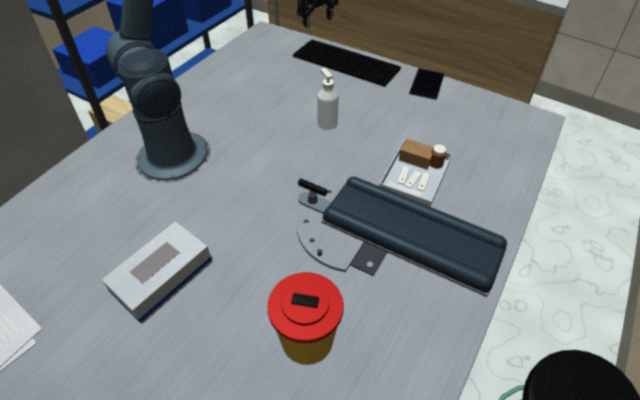

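View pics/topz.png

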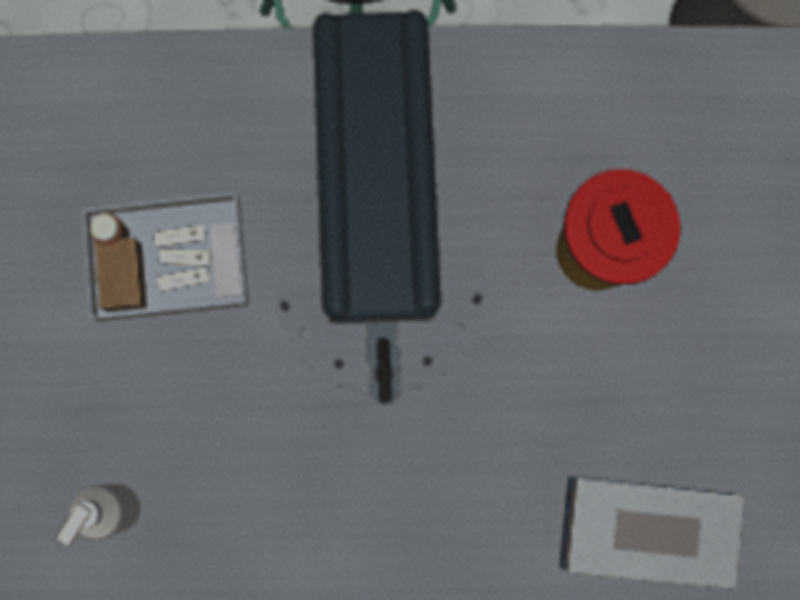

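The tray is on the +y side (image left) and the sharps container on the −y side, so the armrest has to swing +0.524 rad. In the zoomed top view the bar is near (385,370), and the open holes are near (339,363), (428,360), (285,305) and (477,298).

Run:
```python
from h import *
from scipy.optimize import least_squares
p=cv2.imread('pics/top0.png',0)
pts=[]
for a in [(285,305),(339,363),(428,360),(477,298)]:
    x,y=int(a[0]/2.5+160),int(a[1]/2.5+60);r=4
    w=p[y-r:y+r+1,x-r:x+r+1].astype(float);w=np.clip(np.median(w)-8-w,0,None)
    Y,X=np.mgrid[y-r:y+r+1,x-r:x+r+1];c=((w*X).sum()/w.sum(),(w*Y).sum()/w.sum())
    P=at_z('top',c,.062);pts.append(P[:2]);print(np.round(c,1),np.round(P,4))
pts=np.array(pts)
# hole order: right2,right1,left1,left2 ; armrest angle -> hole at pivot - .115*dir(psi+q)
q=np.array([-2,-1,1,2])*np.pi/6
f=lambda v:(pts-(v[:2]-.115*np.c_[np.cos(v[2]+q),np.sin(v[2]+q)])).ravel()
s=least_squares(f,[.615,.015,0]);print(s.x,f(s.x)*1e3)
v=s.x
for a in (0,np.pi/6):print('handle',v[:2]-.115*np.array([np.cos(v[2]+a),np.sin(v[2]+a)]))
# bar
c=(385/2.5+160,370/2.5+60);print(at_z('top',c,.133))
st=get_state();R=cv2.Rodrigues(st['ee_rot'])[0];print(R.round(3))
print(viewer.get_calibration('top')['origin'])
```

```text
[273.5 181.9] [0.5925 0.1402 0.062 ]
[295.1 205.1] [0.5158 0.0708 0.062 ]
[330.5 203.9] [ 0.5178 -0.0441  0.062 ]
[350.4 179.2] [ 0.5977 -0.1105  0.062 ]
[0.63450387 0.01566037 0.02000779] [ 17.52439017  26.07418016 -18.00931746  -0.36100069 -18.24854909
  -0.27006362  18.73347633 -25.44311586]
handle [0.51952688 0.01335963]
handle [ 0.53608125 -0.04382062]
[0.49969214 0.01055609 0.133     ]
[[-0.941  0.337  0.   ]
 [ 0.337  0.941  0.   ]
 [ 0.     0.    -1.   ]]
[0.39694206 0.02694729 1.42192177]
```

Emit:
{"method": "move_arm", "body": {
  "steps": [0, 0, 0, 0, 0, 0.02, 1, 0, 0, 0, 0, 0, 0.04, 1, 0, 0, 0, 0.02, -0.035, 0.05, 1]
}}

```text
time_s: 1.35
tcp_pos: [0.2123, 0.5108, 0.2825]
ee_rot: [-0.528, -3.096, -0.008]
contact_force: [2.1, 0.2, 0.7]
finger_gap: 0.0859
```

Emit:
{"method": "move_arm", "body": {
  "steps": [0, 0, 0.04, 0.02, -0.034, 0, 1, 0, 0, 0.08, 0.04, -0.068, 0, 1, 0, 0, 0.12, 0.06, -0.102, 0, 1, 0, 0, 0.16, 0.08, -0.136, 0, 1, 0, 0, 0.2, 0.1, -0.17, 0, 1, 0, 0, 0.24, 0.12, -0.204, 0, 1, 0, 0, 0.28, 0.14, -0.238, 0, 1, 0, 0, 0.32, 0.16, -0.272, 0, 1, 0, 0, 0.36, 0.18, -0.306, 0, 1, 0, 0, 0.37, 0.2, -0.34, 0, 1]
}}

```text
time_s: 2.18
tcp_pos: [0.4144, 0.1646, 0.2817]
ee_rot: [-0.044, 3.14, 0.001]
contact_force: [1.2, 0.4, 0.4]
finger_gap: 0.0854
```

Emit:
{"method": "move_arm", "body": {
  "steps": [0, 0, 0, 0.02, -0.035, 0, 1, 0, 0, 0, 0.04, -0.07, 0, 1, 0, 0, 0, 0.06, -0.105, 0, 1, 0, 0, 0, 0.072, -0.14, 0, 1, 0, 0, 0, 0.072, -0.155, 0, 1, 0, 0, 0, 0.072, -0.155, 0, 1, 0, 0, 0, 0.072, -0.155, 0, 1]
}}

```text
time_s: 2.77
tcp_pos: [0.4858, 0.0109, 0.2813]
ee_rot: [0.038, -3.141, -0.001]
contact_force: [0.3, -0.1, -0.0]
finger_gap: 0.0855
```

Run:
```python
from h import *
s=get_state();print({k:np.round(v,4) for k,v in s.items()})
p,d=viewer.read_camera('wrist');cv2.imwrite('pics/w1.png',p);np.save('w1.npy',d)
c=viewer.get_calibration('wrist');H=np.array(c['hand_eye']);print(H.round(3))
R=cv2.Rodrigues(s['ee_rot'])[0];T=np.eye(4);T[:3,:3]=R;T[:3,3]=s['tcp_pos'];M=T@H
np.save('M1.npy',M)
for t,z in dict(t_handle=.124,pivot=.062,hole_left_swing=.062,hole_right_swing=.062,hole_middle=.062,cushion_mid=.135).items():
    for r in viewer.landmark_of('wrist',t)[:2]:
        dd,_=ray('wrist',r['pixel']);w=M[:3,:3]@dd;o=M[:3,3]
        print(t,np.round(r['pixel'],1),round(r['conf'],2),np.round(o+w*(z-o[2])/w[2],4))
```

```text
{'time_s': np.float64(2.7667), 'qpos': array([-1.0870e-01,  1.8580e-01, -5.0200e-02,  1.3352e+00,  7.0000e-04,
       -1.3280e-01]), 'qvel': array([ 0.0381, -0.012 , -0.0086,  0.0022,  0.0053,  0.0011]), 'joint_torque': array([-1.27280e+00, -3.63676e+01,  2.72839e+01, -1.14400e-01,
       -1.03400e-01, -3.01000e-02]), 'tcp_pos': array([0.4858, 0.0109, 0.2813]), 'ee_rot': array([ 3.7900e-02, -3.1411e+00, -1.2000e-03]), 'contact_force': array([ 0.3458, -0.133 , -0.0165]), 'torque': array([ 0.056, -0.032,  0.02 ]), 'finger_gap': np.float64(0.0855)}
[[ 0.     0.964  0.267  0.066]
 [ 1.    -0.001  0.001  0.   ]
 [ 0.001  0.267 -0.964 -0.142]
 [ 0.     0.     0.     1.   ]]
t_handle [320.8 196.5] 0.74 [0.504  0.0118 0.124 ]
hole_left_swing [271.7 195.5] 0.88 [ 0.5216 -0.0409  0.062 ]
hole_right_swing [375.4 194.8] 0.74 [0.5181 0.0714 0.062 ]
hole_right_swing [540.2 296.9] 0.57 [0.6377 0.2732 0.062 ]
hole_middle [318.8 176.6] 0.67 [0.4994 0.0097 0.062 ]
```

View pics/w1.png

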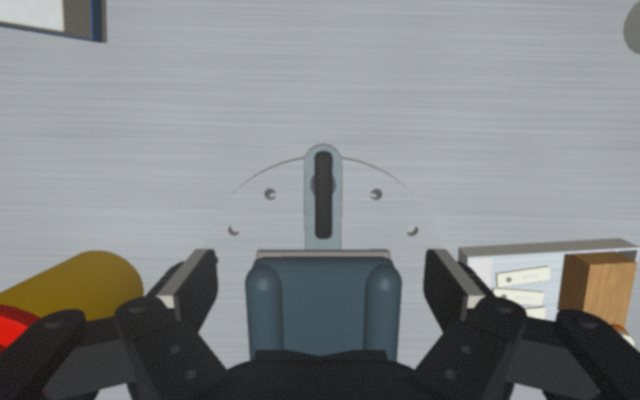

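The wrist view shows the bar from about (322,152) to (323,238), with holes at (270,194), (376,194), (234,231) and (411,231).

```bash
python3 - <<'E'
from h import *
from scipy.optimize import least_squares
M=np.load('M1.npy')
def W(px,z):
    dd,_=ray('wrist',px);w=M[:3,:3]@dd;o=M[:3,3];return o+w*(z-o[2])/w[2]
p=cv2.imread('pics/w1.png',0)
b=p[148:242,305:342];m=(b<65).astype(np.uint8)
n,l,st,c=cv2.connectedComponentsWithStats(m);i=1+np.argmax(st[1:,4]);print(st[i]+[305,148,0,0,0])
print(''.join('\n'+''.join('#' if v else '.' for v in r) for r in m[::4]))
for rr in (155,170,200,220,234):
    x=np.where(p[rr,305:342]<65)[0]+305;print(rr,x.min(),x.max(),W((x.mean(),rr),.133).round(4))
a=W((323,152),.133);e=W((323,239),.133);print('ends',a,e,(a+e)/2)
pts=np.array([W(c,.062)[:2] for c in [(411.5,231),(376,194.5),(270,194.5),(234,231)]]);print(pts.round(4))
q=np.array([-2,-1,1,2])*np.pi/6
f=lambda v:(pts-(v[:2]-.115*np.c_[np.cos(v[2]+q),np.sin(v[2]+q)])).ravel()
s=least_squares(f,[.615,.015,0]);v=s.x;print(v,(f(v)*1e3).round(1))
for a in (0,np.pi/6):print('handle',v[:2]-.115*np.array([np.cos(v[2]+a),np.sin(v[2]+a)]))
E
python3 -c "
import cv2
p=cv2.imread('pics/w1.png');cv2.imwrite('pics/w1z.png',cv2.resize(p[140:260,215:430],None,fx=3.7,fy=3.7,interpolation=2))"
```

```text
[ 315  152   17   86 1228]

.....................................
.................#...................
...........##############............
...........####..#..######...........
...........###..#..##.####...........
...........####..#########...........
...........####..#..######...........
..........#####.##.#######...........
..........#####...#########..........
..........#################..........
..........#################..........
..........#################..........
...........######.########...........
...........###############...........
...........###############...........
...........###############...........
...........###############...........
...........###############...........
...........###############...........
...........###############...........
...........###############...........
...........###############...........
............############.............
.....................................
155 317 329 [0.465  0.0127 0.133 ]
170 316 330 [0.4779 0.0132 0.133 ]
200 316 330 [0.5046 0.0138 0.133 ]
220 316 330 [0.5231 0.0142 0.133 ]
234 317 330 [0.5364 0.015  0.133 ]
ends [0.46247682 0.01263853 0.133     ] [0.54125517 0.01472722 0.133     ] [0.501866   0.01368288 0.133     ]
[[ 0.559   0.1145]
 [ 0.5177  0.0721]
 [ 0.5206 -0.0427]
 [ 0.5638 -0.0835]]
[0.61878936 0.0169746  0.02420472] [ 0.1 -0.7 -0.1  0.  -0.1  0.2  0.1  0.5]
handle [0.50382304 0.01419132]
handle [ 0.52061725 -0.04291894]
```

View pics/w1z.png

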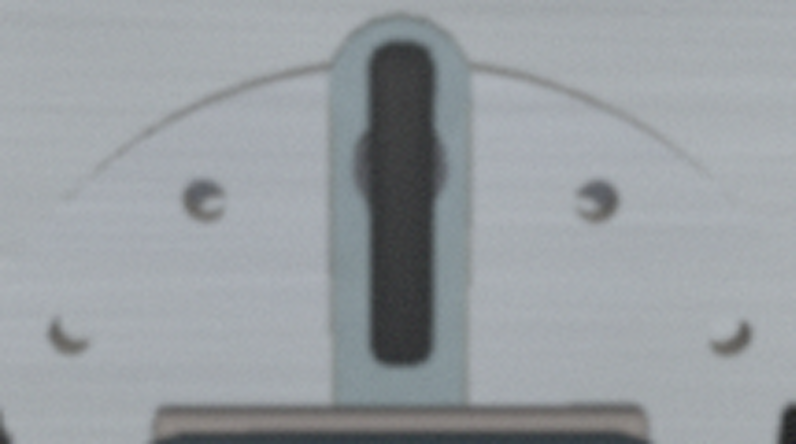

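The hole fit residuals are under 1 mm. It gives a yaw of 0.024 rad, which the tool already has, and the handle at (0.503, 0.014). Descending and gripping.

Emit:
{"method": "move_arm", "body": {
  "steps": [0, 0, 0, 0.008, 0.001, -0.02, 1, 0, 0, 0, 0.017, 0.003, -0.05, 1, 0, 0, 0, 0.017, 0.003, -0.08, 1, 0, 0, 0, 0.017, 0.003, -0.11, 1, 0, 0, 0, 0.017, 0.003, -0.135, 1, 0, 0, 0, 0.017, 0.003, -0.155, 1, 0, 0, 0, 0.017, 0.003, -0.165, 1, 0, 0, 0, 0.017, 0.003, -0.174, 1, 0, 0, 0, 0.017, 0.003, -0.174, 1, 0, 0, 0, 0.017, 0.003, -0.174, 1]
}}

```text
time_s: 3.95
tcp_pos: [0.5033, 0.0145, 0.1079]
ee_rot: [-0.042, 3.141, 0.0]
contact_force: [0.5, 0.0, 0.2]
finger_gap: 0.0856
```

Emit:
{"method": "move_arm", "body": {
  "steps": [0, 0, 0, 0, 0, 0, -0.3, 0, 0, 0, 0, 0, 0, -0.5, 0, 0, 0, 0, 0, 0, -0.7, 0, 0, 0, 0, 0, 0, -0.9, 0, 0, 0, 0, 0, 0, -1, 0, 0, 0, 0, 0, 0, -1, 0, 0, 0, 0, 0, 0, -1, 0, 0, 0, 0, 0, 0, -1],
  "force": 60
}}

```text
time_s: 4.62
tcp_pos: [0.503, 0.0142, 0.1078]
ee_rot: [-0.041, 3.141, -0.001]
contact_force: [-1.4, -1.1, 4.6]
finger_gap: 0.0148
```

Emit:
{"method": "move_arm", "body": {
  "steps": [0, 0, 0, 0, 0, 0.004, -1, 0, 0, 0, 0, 0, 0.008, -1, 0, 0, 0, 0, 0, 0.012, -1, 0, 0, 0, 0, 0, 0.015, -1, 0, 0, 0, 0, 0, 0.017, -1, 0, 0, 0, 0, 0, 0.017, -1, 0, 0, 0, 0, 0, 0.017, -1, 0, 0, 0, 0, 0, 0.017, -1]
}}

```text
time_s: 5.28
tcp_pos: [0.5029, 0.0142, 0.124]
ee_rot: [0.041, -3.141, 0.0]
contact_force: [5.1, -2.7, -11.5]
finger_gap: 0.0147
```

Run:
```python
from h import *
s=get_state();print({k:np.round(v,4) for k,v in s.items()})
p,d=viewer.read_camera('scene');cv2.imwrite('pics/s2.png',cv2.resize(p[140:270,250:450],None,fx=4,fy=4,interpolation=2))
v=[.6188,.0170,.0242]
for k in range(1,11):
    a=k*.0524;d=-.115*np.array([np.cos(v[2]+a)-np.cos(v[2]),np.sin(v[2]+a)-np.sin(v[2])]);print(k,d.round(4))
```

```text
{'time_s': np.float64(5.2833), 'qpos': array([-9.780e-02,  2.944e-01, -3.246e-01,  9.518e-01, -2.000e-04,
       -1.238e-01]), 'qvel': array([ 0.0012, -0.0007,  0.0007, -0.0008, -0.0002, -0.0001]), 'joint_torque': array([  1.2372, -44.745 ,  25.504 ,   2.2604,   0.4746,  -0.0834]), 'tcp_pos': array([0.5029, 0.0142, 0.124 ]), 'ee_rot': array([ 4.0900e-02, -3.1413e+00,  3.0000e-04]), 'contact_force': array([  5.072 ,  -2.7179, -11.4669]), 'torque': array([-0.3453, -0.9713, -0.1079]), 'finger_gap': np.float64(0.0147)}
1 [ 0.0003 -0.006 ]
2 [ 0.0009 -0.012 ]
3 [ 0.0019 -0.018 ]
4 [ 0.0031 -0.0239]
5 [ 0.0046 -0.0297]
6 [ 0.0065 -0.0354]
7 [ 0.0086 -0.041 ]
8 [ 0.0111 -0.0466]
9 [ 0.0138 -0.0519]
10 [ 0.0168 -0.0571]
```

View pics/s2.png

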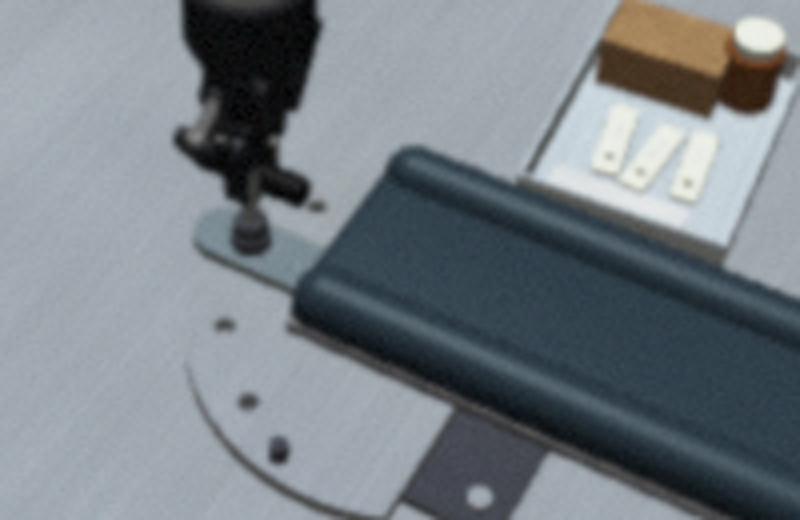

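The pin is drawn about 16 mm at 11.5 N, and the scene view shows the T-bar lifted off its sleeve. Swinging +0.524 rad along the arc, turning the wrist with it.

Emit:
{"method": "move_arm", "body": {
  "steps": [0, 0, 0.026, 0.0001, -0.003, 0, -1, 0, 0, 0.052, 0.0003, -0.006, 0, -1, 0, 0, 0.105, 0.0009, -0.012, 0, -1, 0, 0, 0.157, 0.0019, -0.018, 0, -1, 0, 0, 0.21, 0.0031, -0.0239, 0, -1, 0, 0, 0.262, 0.0046, -0.0297, 0, -1, 0, 0, 0.314, 0.0065, -0.0354, 0, -1, 0, 0, 0.367, 0.0086, -0.041, 0, -1, 0, 0, 0.393, 0.0098, -0.0438, 0, -1, 0, 0, 0.393, 0.0098, -0.0438, 0, -1]
}}

```text
time_s: 6.17
tcp_pos: [0.5127, -0.0294, 0.1238]
ee_rot: [0.654, -3.073, -0.002]
contact_force: [4.5, -0.1, -11.7]
finger_gap: 0.0148
```

Emit:
{"method": "move_arm", "body": {
  "steps": [0, 0, 0.026, 0.0013, -0.0028, 0, -1, 0, 0, 0.052, 0.0026, -0.0055, 0, -1, 0, 0, 0.078, 0.004, -0.0081, 0, -1, 0, 0, 0.105, 0.0055, -0.0107, 0, -1, 0, 0, 0.131, 0.007, -0.0133, 0, -1, 0, 0, 0.131, 0.007, -0.0133, 0, -1, 0, 0, 0.131, 0.007, -0.0133, 0, -1, 0, 0, 0.131, 0.007, -0.0133, 0, -1]
}}

```text
time_s: 6.83
tcp_pos: [0.5194, -0.0423, 0.124]
ee_rot: [0.853, -3.023, -0.001]
contact_force: [4.4, 0.5, -12.2]
finger_gap: 0.0147
```

Run:
```python
from h import *
s=get_state();print({k:np.round(v,4) for k,v in s.items()})
p,d=viewer.read_camera('scene');cv2.imwrite('pics/s3.png',cv2.resize(p[120:280,240:470],None,fx=3.4,fy=3.4,interpolation=2))
```

```text
{'time_s': np.float64(6.8333), 'qpos': array([-2.034e-01,  3.283e-01, -2.762e-01,  9.669e-01,  7.000e-04,
       -7.531e-01]), 'qvel': array([ 0.001 , -0.0039,  0.0006, -0.0004, -0.0001, -0.0023]), 'joint_torque': array([ -0.2199, -47.1595,  26.1499,   2.135 ,  -0.3458,  -0.1252]), 'tcp_pos': array([ 0.5194, -0.0423,  0.124 ]), 'ee_rot': array([ 8.5260e-01, -3.0235e+00, -1.4000e-03]), 'contact_force': array([  4.3702,   0.5383, -12.237 ]), 'torque': array([ 0.0363, -0.9865, -0.1865]), 'finger_gap': np.float64(0.0147)}
```

View pics/s3.png

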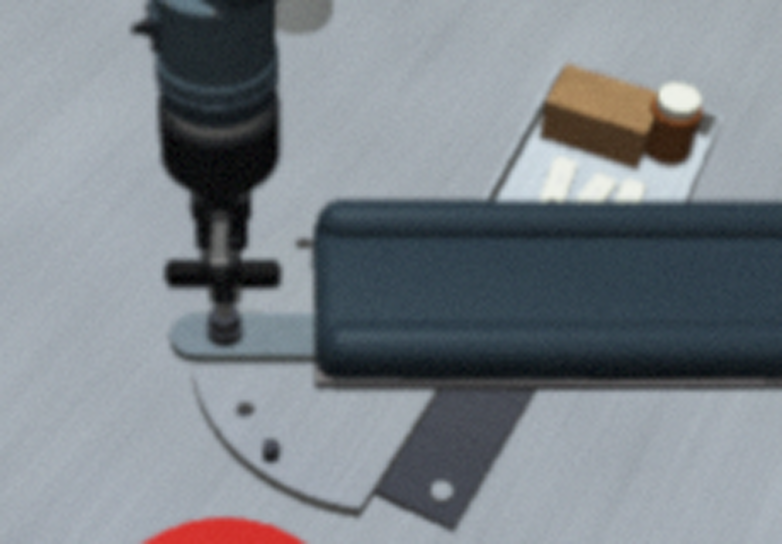

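The armrest has swung to about +30° and now covers the left hole. Lowering.

Emit:
{"method": "move_arm", "body": {
  "steps": [0, 0, 0, 0, 0, -0.003, -1, 0, 0, 0, 0, 0, -0.005, -1, 0, 0, 0, 0, 0, -0.007, -1, 0, 0, 0, 0, 0, -0.009, -1, 0, 0, 0, 0, 0, -0.011, -1, 0, 0, 0, 0, 0, -0.011, -1]
}}

```text
time_s: 7.38
tcp_pos: [0.5195, -0.0423, 0.113]
ee_rot: [-0.854, 3.023, 0.002]
contact_force: [4.5, 2.7, -10.1]
finger_gap: 0.0149
```

The spring still pulls at about 10 N with the draw at about 5 mm, so the nose is in the hole. Lowering the rest and releasing.

Emit:
{"method": "move_arm", "body": {
  "steps": [0, 0, 0, 0, 0, -0.002, -1, 0, 0, 0, 0, 0, -0.004, -1, 0, 0, 0, 0, 0, -0.005, -1, 0, 0, 0, 0, 0, -0.005, -1, 0, 0, 0, 0, 0, -0.005, -1]
}}

```text
time_s: 7.8
tcp_pos: [0.5196, -0.0425, 0.1083]
ee_rot: [-0.854, 3.023, 0.001]
contact_force: [4.5, 3.2, -8.1]
finger_gap: 0.0153
```

Emit:
{"method": "move_arm", "body": {
  "steps": [0, 0, 0, 0, 0, 0, -0.8, 0, 0, 0, 0, 0, 0, -0.4, 0, 0, 0, 0, 0, 0, 0.2, 0, 0, 0, 0, 0, 0, 1, 0, 0, 0, 0, 0, 0, 1, 0, 0, 0, 0, 0, 0, 1, 0, 0, 0, 0, 0, 0, 1, 0, 0, 0, 0, 0, 0, 1]
}}

```text
time_s: 8.47
tcp_pos: [0.5196, -0.0429, 0.1085]
ee_rot: [-0.853, 3.023, -0.0]
contact_force: [-0.2, 0.0, -0.2]
finger_gap: 0.0854
```

Emit:
{"method": "move_arm", "body": {
  "steps": [0, 0, 0, 0, 0, 0.01, 1, 0, 0, 0, 0, 0, 0.03, 1, 0, 0, 0, 0, 0, 0.06, 1, 0, 0, 0, 0, 0, 0.09, 1, 0, 0, 0, 0, 0, 0.12, 1, 0, 0, 0, -0.01, 0, 0.15, 1, 0, 0, 0, -0.02, 0, 0.174, 1, 0, 0, 0, -0.02, 0, 0.174, 1, 0, 0, 0, -0.02, 0, 0.174, 1]
}}

```text
time_s: 9.22
tcp_pos: [0.5006, -0.043, 0.2848]
ee_rot: [-0.852, 3.02, -0.003]
contact_force: [-0.5, 0.7, -1.4]
finger_gap: 0.0852
```

Run:
```python
from h import *
s=get_state();print(s['time_s'],s['tcp_pos'],s['contact_force'])
p,d=viewer.read_camera('scene');cv2.imwrite('pics/s4.png',p)
cv2.imwrite('pics/s4z.png',cv2.resize(p[160:280,260:440],None,fx=4,fy=4,interpolation=2))
s=get_state()
p,d=viewer.read_camera('wrist');cv2.imwrite('pics/w4.png',p)
M=np.eye(4);M[:3,:3]=cv2.Rodrigues(s['ee_rot'])[0];M[:3,3]=s['tcp_pos'];M=M@np.array(viewer.get_calibration('wrist')['hand_eye']);np.save('M4.npy',M)
np.save('w4.npy',d)
b=(p[...,::-1].max(2)<65)
n,l,st,c=cv2.connectedComponentsWithStats(b.astype(np.uint8))
for i in range(1,n):
    if 600<st[i,4]<3000: 
        m=l==i;dd,_=ray('wrist',c[i]);w=M[:3,:3]@dd;o=M[:3,3];depth=np.median(d[m]);print(st[i],c[i],depth,o+w*depth)
for n in ['scene','top']:
  for t,z in dict(tray_mid=.015,sharps_mid=.092,gel_mid=.09,glove_mid=.035,cushion_mid=.135,t_handle=.124).items():
    if n=='top' and t=='tray_mid': viewer.read_camera('top')
    for r in viewer.landmark_of(n,t)[:1]: print(n,t,r['conf'],at_z(n,r['pixel'],z).round(4))
d0,=[np.load('w1.npy')]
M1=np.load('M1.npy');dd,_=ray('wrist',(323,195));print('before',(M1[:3,3]+M1[:3,:3]@dd*np.median(d0[185:225,319:328])))
```

```text
9.2167 [ 0.50055205 -0.04295656  0.28475836] [-0.49227597  0.71851912 -1.43531719]
[302 152  16  84 946] [308.90909091 199.35835095] 0.3059869 [ 0.52208199 -0.04215432  0.1315288 ]
scene tray_mid 0.67 [0.661  0.3164 0.015 ]
scene gel_mid 0.94 [0.3372 0.378  0.09  ]
scene glove_mid 0.93 [ 0.2846 -0.3333  0.035 ]
scene cushion_mid 0.61 [0.7411 0.0863 0.135 ]
scene t_handle 0.7 [ 0.516  -0.0434  0.124 ]
top sharps_mid 0.74 [ 0.6733 -0.2819  0.092 ]
top gel_mid 0.98 [0.3374 0.3719 0.09  ]
top cushion_mid 0.68 [0.7379 0.0958 0.135 ]
before [0.50078512 0.01367433 0.13031358]
```

View pics/s4.png

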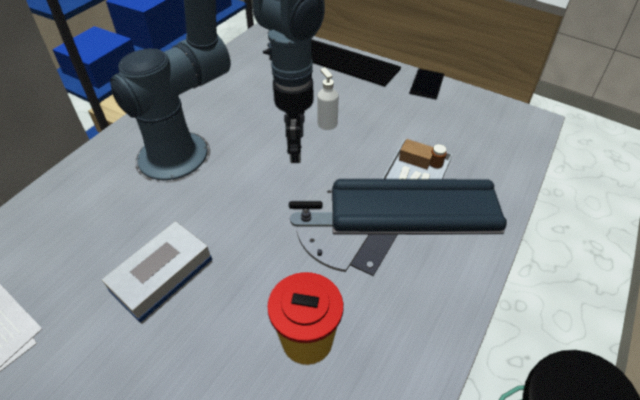

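View pics/w4.png

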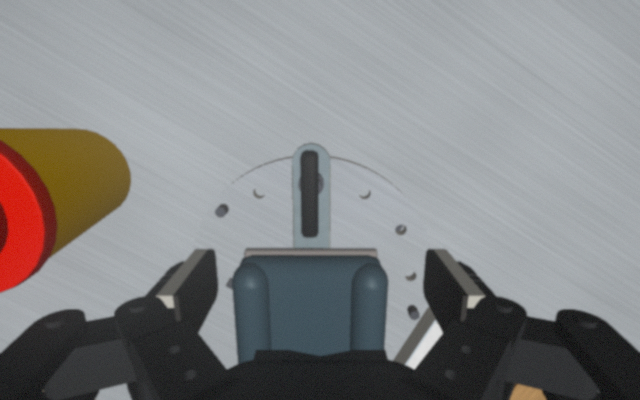

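Run:
```python
from h import *
for k,u in (('1',323),('4',310)):
    M=np.load(f'M{k}.npy');d=np.load(f'w{k}.npy')
    for r0 in (160,185,210,225):
      z=[]
      for r in range(r0,r0+10):
        for c in range(u-3,u+4):
          dd,_=ray('wrist',(c,r));z.append((M[:3,3]+M[:3,:3]@dd*d[r,c])[2])
      print(k,r0,np.median(z).round(4),end=' ')
    z=[]
    for r in range(222,240,3):
      for c in (u-14,u-13,u+12,u+13):
        dd,_=ray('wrist',(c,r));z.append((M[:3,3]+M[:3,:3]@dd*d[r,c])[2])
    print('tail arm',np.median(z).round(4))
print(get_state()['contact_force'])
```

```text
1 160 0.1325 1 185 0.1326 1 210 0.1325 1 225 0.1323 tail arm 0.0752
4 160 0.1323 4 185 0.1324 4 210 0.1323 4 225 0.1324 tail arm 0.0755
[0.41837197 0.67674157 0.52502455]
```

The handle top is at the same height as at the start, to within 0.3 mm, so the pin is fully home.

```bash
python3 -c "
from workcell import hand_in
print(hand_in())"
```

```text
the job is handed in; nothing more can be done
None
```

The armrest now stands one hole over (+30°), with the far end of the cushion on the kit tray's side (+y) and the index pin home. I gripped the T-handle, drew the pin about 16 mm and swung the armrest along its arc. I then lowered the pin into the next hole, let go and backed the gripper clear before handing in at about 10 s of the 35 s.

**Last checks:**
- **Pin:** the handle top measured 132.4 mm high, against 132.5 mm at the start, so the pin is fully home.
- **Position:** the handle is at (0.522, −0.042), within about 2 mm of where I calculated it for that hole.
- **Robot:** the gripper touches nothing, with less than 1 N measured on the tool.
- **Other things:** the tray, sharps container, gel bottle and glove box look unmoved in the pictures. The position estimates shifted by 6 to 9 mm for three of them, which I take as detector scatter. The gel bottle differed by 18 mm in the scene camera but 6 mm in the top one.

The top camera missed the tray and glove box on the last look, so those two were checked only in the scene camera. The sharps container was found only in the top camera.

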